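# Set the specimen table level with the hand tamper

## Robot

A 6-joint arm with a two-finger parallel gripper is mounted at the origin on the work surface. World frame = base frame: x ahead of the robot, y to its left, z up, the work surface at z = 0. Lengths are in mm, angles in rad, forces in N, time in s.
With the tool pointing down it reaches from about 350 to 775 mm from the base axis. Payload 7.3 kg.
Tool frame: the origin (TCP) lies on the centre line of the jaws, within the pads' length; the fingertips stand 17 mm ahead of it and the grasp point (between the pads) lies 2 mm behind it; z points along the fingers, y is the line along which they close (so a half turn about z gives the same grasp; the last joint's range is limited). The gripper opens to 92 mm and grips with 3 to 60 N. Pads are 19 mm wide; open, the fingers measure 130 mm over their backs; the gripper's body (75 mm by 190 mm) begins 47 mm behind the grasp point.
Start: joints at [1.089, 0.342, 1.524, -0, 1.275, -0.146], TCP at [172.986, 495.701, 243.741] pointing down, gripper open.
Joint ranges: [-2.53, 2.53], [-0.77, 2.02], [0.04, 2.7], [-1, 4.14], [0.28, 2.66], [-3.11, 3.11]. Speed limits (rad/s): [2.57, 2.57, 3.14, 3.14, 3.14, 3.14].

## Interface

Orientations are given as [roll, pitch, yaw] about the fixed x, y, z axes, in that order (R = Rz(yaw) Ry(pitch) Rx(roll)).
In Python, from plant import bot gives the robot as it stands. The module is installed in compiled form; this text tells all that it offers.
- The arm moves only by the shell command python3 -m pendant 'ROWS'. ROWS is JSON, a list of rows, each a list of 3 entries, a list of its own where there are three numbers: the shift along the world's x, y, z as a fraction of full scale, then the turn, a rotation vector about the world's x, y, z as a fraction of full scale, then the opening, from -1 (shut) to 1 (fully open), so that 0 is half open. In form: [[[tx, ty, tz], [rx, ry, rz], claw], ...]. A call has exactly 10 rows; each row shifts and turns the commanded pose from where the row before left it; what a row does not reach is not made up. Full scale, the value 1, is 30 mm for a shift and 0.12 rad for a turn. A row lasts 1/12 s, in which the tool goes at most 41.7 mm and 7.16 degrees, less where a joint would pass 70% of its speed; a pose out of reach is approached as far as the arm can. A call with a number of a shift or a turn outside -1 to 1 is refused whole. A call with a gripper value outside its range is refused whole. The fingers move at their own pace and stop on an object; the grip force is fixed at half the most. Time passes only in rows, so rows that do not move let the fingers close, or fill a call up. It gives the time, the measured TCP pose, the force, the opening and the grip force at its end, in the units of the state.
- bot.get_obs(): the state, without advancing time (a new reading comes with each control period).
- bot.capture(name): name is "scene" or "top"; returns the picture (480x640x3 uint8, blue, green, red); there is no depth.
- bot.camera_params(name): a dict with "fovy" (degrees; the focal length in pixels is half the picture's height over the tangent of half this angle, whatever the lens; pixels are square), "cx", "cy" (the principal point, pixels), "camera_from_world" (4x4, takes a point from world to camera coordinates). Camera axes: x right, y down, z forward; pixel columns grow to the right and rows downward; lengths in mm; the calibration is good to about 2 mm. A picture is of the moment at which its call begins. camera_params takes no time and is no camera call.
- bot.close_job(): hands the job in; it is judged then, once.
The state is a dict: "time": time; "joint_positions": joint angles; "dq": joint speeds; "tau": joint torques, N m; "tool_pos": TCP position; "tcp_rot": TCP orientation; "contact_force": force on the tool from outside, world axes, zero at the start; "moment": the same for the moment, N m; "grip_width": finger opening in mm; "finger_force": force on a finger pad.
Only numpy, scipy, OpenCV 4.12 (cv2) and the standard library are available. Lean on these libraries where they do the work, as an engineer would, in place of code of your own. Each camera call takes 0.05 s, during which the arm holds its last target. There are 200 camera calls.

## Task

The sprung specimen table of the levelling press has been left tilted. Take the wide-footed hand tamper and press squarely down on the plate with it until the plate is fully home and level, hold it there for a second, then lift off so that the plate springs back up and stays level. Finally stand the tamper upright on the round rubber mat, its foot wholly on the mat, and leave the other things on the bench where they are.

Things in the scene. Friction and masses are not known exactly. Their poses are not given: they have to be found in the camera images.
- press: Levelling press, fixed to the bench: dark 145 x 145 mm base, 12 mm thick, carrying a grey square well (116 mm outside, 98 mm inside, rim 45 mm above the bench) in which the sprung plate rides. Origin: centre of the underside, on the bench; z up. Any yaw.
- plunger (a joint): How far the sprung plate is pushed down, m: 0 at rest (up), 0.014 fully home against its stop. It moves straight down. The spring takes about 5 N to start and 10 N to bottom out, and pushes the plate back up when let go.
- plate_top (a point): Centre of the top face of the aluminium plate, 88 x 88 x 8 mm, in the well of the press; z is its normal (vertical when level). Centre 62 mm above the bench at rest, 48 mm when fully home (3 mm proud of the rim). On a stiff two-way gimbal (0.07 N m friction, no spring) it starts tilted 5 to 11 degrees any way, turns flat against a flat foot pressed on it, and stays as left.
- tamper: Loose hand tamper standing upright on the bench: flat square brass foot 66 x 66 mm, 14 mm thick, short neck, then a black upright grip 24 to 100 mm above the underside, 38 mm along its own x and 30 mm along its own y (pinch the 30 mm: flat faces at y = +15 and -15 mm). About 0.55 kg, mostly foot. Origin: centre of the flat underside; z up along the grip.
- mat: Round black rubber mat, fixed flat on the bench, 130 mm across and 6 mm thick, where the tamper is to be stood at the end. Origin: centre of its underside.
- stamp: A similar but smaller hand tool with a narrow 34 x 34 mm brass foot and a 30 x 30 mm black grip, 100 mm tall, standing on the bench; not for this job. Origin: centre of its underside.
- puck_a: Mounted specimen, a loose black disc 50 mm across and 25 mm tall, near the robot. Origin: centre of its underside.
- puck_b: Mounted specimen, a loose white disc 50 mm across and 25 mm tall, beyond the press. Origin: centre of its underside.
- wrench: Loose steel spanner 160 mm long lying on the bench on the far right side. Origin: under its middle.
- spool: Loose copper-coloured wire spool, 90 mm across and 70 mm tall, standing at the far right. Origin: centre of its underside.
- dish: Loose shallow glass bowl 90 mm across and 30 mm tall at the near left. Origin: centre of its underside.
There are look-alikes about, which are no part of the job. Leave any green look-alike of the press alone. There is more than one size of the mat; the job needs the smaller.

How it is judged (in metres and radians):
On the way:
1. the plate is pressed fully home (within 1.5 mm) and level (within 2.9 degrees) by the tamper's foot (value of joint plunger above 0.0125 m and angle between plate_top's own z axis and vertical below 0.05 rad and contact force between tamper and press above 5 N), for 0.3 s.
At the end, for the whole second after the job is handed in: The plate is back up (within 3 mm of its rest) and level within 2.9 degrees; the tamper stands upright (within 2.9 degrees), at rest and let go, on the rubber mat with its centre within 30 mm of the mat's centre (value of joint plunger below 0.003 m and angle between each of plate_top, tamper's own z axis and vertical below 0.05 rad and horizontal distance between tamper and mat below 0.03 m and height (world z) of tamper between 0.003 and 0.01 m and linear speed of tamper below 0.02 m/s); the robot touches nothing.
It fails at once if one of the other things on the bench is shoved more than 30 mm (distance of any of stamp, puck_a, puck_b, wrench, spool, dish from where it was at the start of the episode above 0.03 m).
It also fails if it takes over 54 s, if anything falls off the work surface, if the arm or the gripper's body presses on something with over 40 N, if the wrist force passes 120 N, or if a joint passes its speed limit or range.

## Working session

There is one attempt and no reset: what is moved stays moved. The work goes in short steps, Python scripts to look and compute and a shell command to move; the robot and the scene stay as the last step left them, time stands still between calls to the robot, and variables do not carry over. Pictures are saved under pics/ and viewed, at most 10 in all, crops included, and the job is handed in when it is done.

```bash
mkdir -p pics; python3 - <<'E'
from plant import bot
import cv2,numpy as np
for n in("scene","top"):
    cv2.imwrite(f"pics/{n}0.png",bot.capture(n)); p=bot.camera_params(n); print(n,p["fovy"],p["cx"],p["cy"]);print(np.round(p["camera_from_world"],3))
o=bot.get_obs();print(o)
E
```

```text
scene 49.41751748205369 324.2111528390587 234.4121450973694
[[-1.240000e-01  9.920000e-01 -5.000000e-03  2.373180e+02]
 [ 8.440000e-01  1.030000e-01 -5.260000e-01 -4.123790e+02]
 [-5.220000e-01 -7.000000e-02 -8.500000e-01  1.753395e+03]
 [ 0.000000e+00  0.000000e+00  0.000000e+00  1.000000e+00]]
top 45.27480710511001 321.09572826669023 236.60992598426972
[[ 6.000000e-03 -1.000000e+00 -2.000000e-03 -1.704720e+02]
 [-9.870000e-01 -6.000000e-03 -1.610000e-01  5.743340e+02]
 [ 1.610000e-01  3.000000e-03 -9.870000e-01  1.304722e+03]
 [ 0.000000e+00  0.000000e+00  0.000000e+00  1.000000e+00]]
{'time': 0.1, 'joint_positions': array([ 1.08898091e+00,  3.42654900e-01,  1.52493912e+00, -1.15658273e-05,
        1.27542624e+00, -1.46010539e-01]), 'dq': array([ 0.00046043, -0.00138259, -0.0044087 , -0.00097751,  0.00160867,
       -0.00105174]), 'tau': array([ 6.81609545e-04, -4.32006204e+01, -2.44692367e+01,  7.18890270e-02,
        5.26478200e-02, -7.67601910e-05]), 'tool_pos': array([172.82327141, 495.36147057, 243.10734039]), 'tcp_rot': array([-3.14017862e+00, -1.96764559e-04,  2.80579101e+00]), 'contact_force': array([ 0.8999831 , -0.92600718,  0.17863281]), 'moment': array([-0.00785378,  0.05127359, -0.03672122]), 'finger_force': 0.0, 'grip_width': 91.86741675797127}
```

View pics/scene0.png

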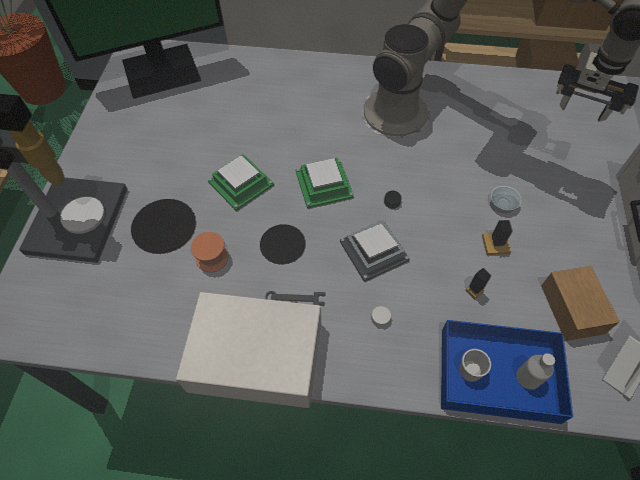

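View pics/top0.png

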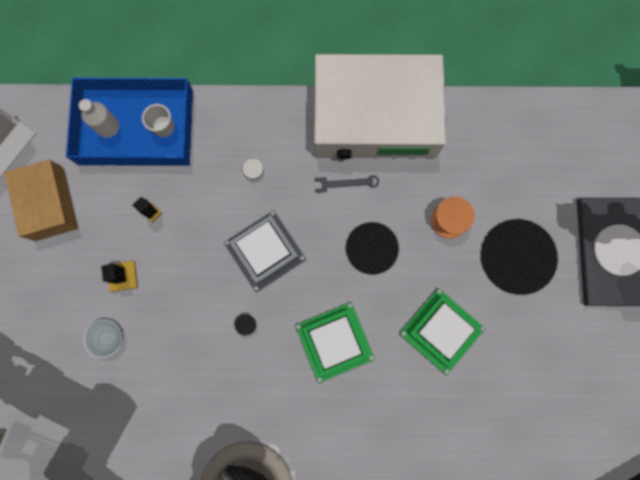

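The candidates, by pixel:
- **Tamper:** top (120,275) has the wide brass foot, and top (148,208) is the narrow stamp. I take the former.
- **Press:** the grey one at top (264,250). Those at (335,342) and (443,330) are green look-alikes.
- **Mat:** top (372,248) is smaller than (519,257), so I take the former.

Next I'll measure these and confirm with a crop.

```bash
cat >h.py <<'E'
from plant import bot
import cv2,numpy as np
def ray(n,uv,z):
    p=bot.camera_params(n);f=240/np.tan(np.radians(p["fovy"]/2));T=np.array(p["camera_from_world"])
    d=T[:3,:3].T@np.array([(uv[0]-p["cx"])/f,(uv[1]-p["cy"])/f,1]);c=-T[:3,:3].T@T[:3,3]
    return c+d*(z-c[2])/d[2]
def proj(n,X):
    p=bot.camera_params(n);f=240/np.tan(np.radians(p["fovy"]/2));T=np.array(p["camera_from_world"])
    q=T[:3,:3]@np.array(X,float)+T[:3,3];return np.array([p["cx"]+f*q[0]/q[2],p["cy"]+f*q[1]/q[2]])
def rect(n,mask,roi,z):
    m=np.zeros_like(mask);x0,y0,x1,y1=roi;m[y0:y1,x0:x1]=mask[y0:y1,x0:x1]
    cs,_=cv2.findContours(m,cv2.RETR_EXTERNAL,cv2.CHAIN_APPROX_NONE)
    c=max(cs,key=cv2.contourArea).reshape(-1,2)
    w=np.array([ray(n,q,z)[:2] for q in c],np.float32)
    (cx,cy),s,a=cv2.minAreaRect(w)
    return np.round([cx,cy,*s,a],1)
E
python3 - <<'E'
from h import *
t=cv2.imread("pics/top0.png");s=cv2.imread("pics/scene0.png")
def brass(i):
    h=cv2.cvtColor(i,cv2.COLOR_BGR2HSV);return cv2.inRange(h,(12,130,70),(32,255,255))
def dark(i,v=45): return cv2.inRange(cv2.cvtColor(i,cv2.COLOR_BGR2GRAY),0,v)
print("tamper",rect("top",brass(t),(95,250,145,300),14),rect("scene",brass(s),(475,215,520,262),14))
print("tgrip",rect("top",dark(t),(98,255,130,292),100))
print("stamp",rect("top",brass(t),(125,190,170,228),14))
print("mat",rect("top",dark(t),(335,215,410,285),6),rect("scene",dark(s),(250,215,315,270),6))
print("bigmat",rect("top",dark(t),(470,210,570,305),6))
print("plate",rect("top",cv2.inRange(cv2.cvtColor(t,cv2.COLOR_BGR2GRAY),165,255),(225,210,305,290),62),rect("scene",cv2.inRange(cv2.cvtColor(s,cv2.COLOR_BGR2GRAY),165,255),(340,215,410,275),62))
print("base",rect("top",dark(t,95),(215,200,315,300),12))
print("puckb,a",ray("top",(253,169),25),ray("top",(245,324),25),"dish",ray("top",(103,338),30))
a=cv2.resize(t[175:305,80:320],None,fx=3.3,fy=3.3,interpolation=cv2.INTER_CUBIC)
cv2.imwrite("pics/crop.png",a)
E
```

```text
tamper [483.7 307.2  63.4  63.5  10. ] [505.1 292.   30.   20.8  10.1]
tgrip [481.1 295.2  42.6  46.   11.8]
stamp [636.4 243.   28.8  27.   46.1]
mat [ 555.7 -288.9  120.4  120.3   63.2] [ 499.3 -293.9    6.9   35.     6.9]
bigmat [ 5.371e+02 -6.426e+02  1.768e+02  1.782e+02  3.000e-01]
plate [546.6 -30.9  88.6  86.6  34.2] [547.  -30.   81.5  86.2  36.2]
base [541.7 -34.2 133.4 141.2  34. ]
puckb,a [ 7.44565777e+02 -4.15510053e-01  2.50000000e+01] [371.64179761   8.87414882  25.        ] dish [337.63979037 335.75076781  30.        ]
```

View pics/crop.png

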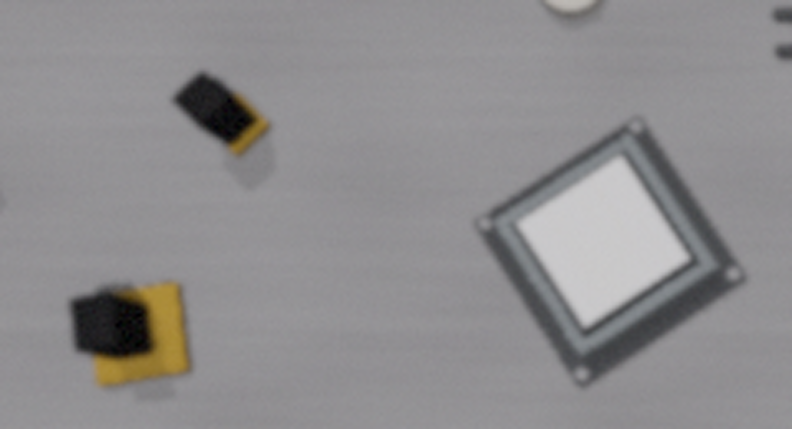

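The crop shows the wide-footed tamper at lower left, crop (140,335), the narrow stamp above it at (222,112), and the grey press at (610,250). So the tamper and press picks are right, and the mat picked measures about 120–130 mm against 178 mm for the other. Next I need to know which way round the grip lies.

```bash
python3 - <<'E'
from h import *
for n,roi in(("top",(95,250,145,300)),("scene",(475,210,525,262))):
    i=cv2.imread(f"pics/{n}0.png");g=i.max(axis=2)
    x0,y0,x1,y1=roi;m=np.zeros(g.shape,np.uint8);m[y0:y1,x0:x1]=(g[y0:y1,x0:x1]<75)*255
    cs,_=cv2.findContours(m,cv2.RETR_EXTERNAL,cv2.CHAIN_APPROX_NONE);c=max(cs,key=cv2.contourArea)
    print(n,"meas",cv2.boundingRect(c),cv2.contourArea(c))
    for yaw in(10,100):
        a=np.radians(yaw);P=[]
        for z in(24,100):
            for sx in(-19,19):
                for sy in(-15,15):
                    P.append(proj(n,[483.7+np.cos(a)*sx-np.sin(a)*sy,307.2+np.sin(a)*sx+np.cos(a)*sy,z]))
        P=np.array(P,np.float32);hl=cv2.convexHull(P);print(yaw,np.round(P.min(0),1),np.round(np.ptp(P,0),1),cv2.contourArea(hl))
    if n=="top":t=i[240:310,85:155]
    else:s=i[205:275,465:535]
cv2.imwrite("pics/g.png",cv2.resize(np.hstack([t,s]),None,fx=5.6,fy=5.6,interpolation=cv2.INTER_CUBIC))
E
```

```text
top meas (102, 263, 24, 20) 352.5
10 [100.8 262.6] [26.6 21.7] 469.57365458039567
100 [ 99.2 264. ] [29.7 18.8] 448.5017624957254
scene meas (492, 220, 20, 27) 349.5
10 [489.7 218.8] [21.9 27. ] 424.5642375657335
100 [488.6 220. ] [24.1 24.6] 437.0106739017647
```

View pics/g.png

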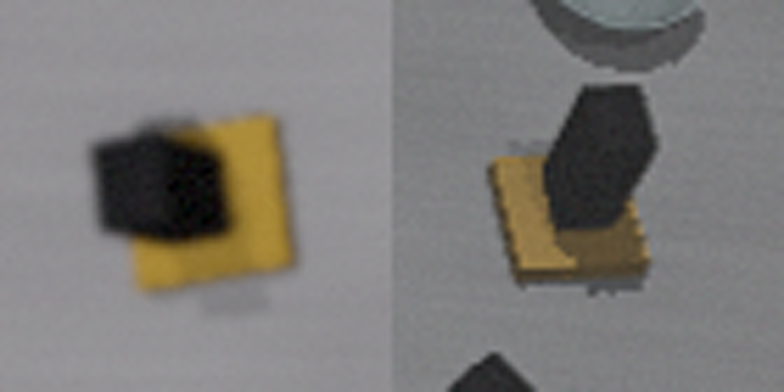

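The grip's 38 mm side lies along the foot's 10° axis: the measured extents, 24x20 and 20x27, fit yaw 10° better than 100°. So I need tool yaw 190°, and I'll approach high.

```bash
python3 -m pendant '[[[0.9,-0.55,0],[0,0,0.42],1],[[0.9,-0.55,0],[0,0,0.42],1],[[0.9,-0.55,0],[0,0,0.42],1],[[0.9,-0.55,0],[0,0,0.42],1],[[0.9,-0.55,0],[0,0,0.42],1],[[0.9,-0.55,0],[0,0,0.42],1],[[0.9,-0.55,0],[0,0,0.42],1],[[0.9,-0.55,0],[0,0,0.42],1],[[0.9,-0.55,0],[0,0,0.42],1],[[0.9,-0.55,0],[0,0,0.42],1]]'
```

```text
time: 0.93
tool_pos: [444.0, 329.6, 243.4]
tcp_rot: [-3.141, -0.001, -2.971]
contact_force: [0.3, 1.1, -0.2]
grip_width: 91.5
finger_force: 0.0
```

```bash
python3 -m pendant '[[[0.65,-0.38,0],[0,0,0],1],[[0.65,-0.38,-0.4],[0,0,0],1],[[0,0,-0.6],[0,0,0],1],[[0,0,-0.6],[0,0,0],1],[[0,0,-0.6],[0,0,0],1],[[0,0,-0.6],[0,0,0],1],[[0,0,-0.5],[0,0,0],1],[[0,0,0],[0,0,0],1],[[0,0,0],[0,0,0],1],[[0,0,0],[0,0,0],1]]'; python3 - <<'E'
from h import *
a=bot.capture("scene");b=bot.capture("top");print(bot.get_obs()["tool_pos"],bot.get_obs()["tcp_rot"])
a=cv2.resize(a[190:290,455:555],None,fx=4,fy=4,interpolation=cv2.INTER_CUBIC);b=cv2.resize(b[220:320,70:170],None,fx=4,fy=4,interpolation=cv2.INTER_CUBIC)
cv2.imwrite("pics/pre.png",np.hstack([b,a]))
E
```

```text
time: 1.77
tool_pos: [482.4, 308.1, 145.5]
tcp_rot: [3.141, 0.001, -2.973]
contact_force: [0.4, -0.1, 0.4]
grip_width: 91.8
finger_force: 0.0
[482.58613874 308.20233639 145.95718668] [ 3.14093811e+00  2.10520889e-03 -2.97334219e+00]
```

View pics/pre.png

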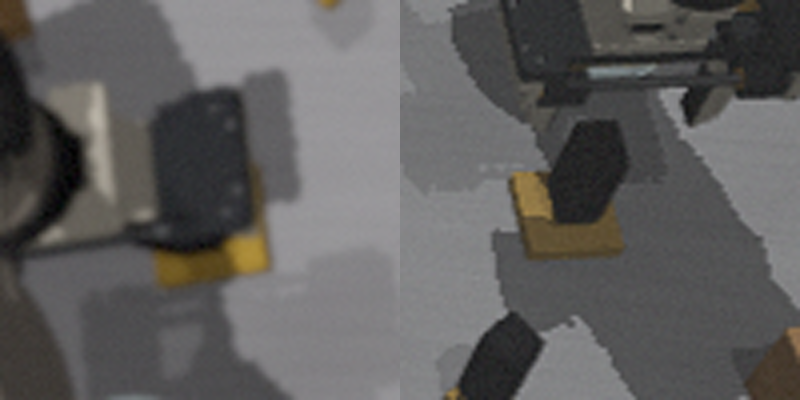

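The jaws straddle the grip and line up with it: the fingers are either side of scene-crop (590,170). Descending to TCP z 68 and closing.

```bash
python3 -m pendant '[[[0.03,-0.03,-0.3],[0,0,0],1],[[0,0,-0.4],[0,0,0],1],[[0,0,-0.4],[0,0,0],1],[[0,0,-0.4],[0,0,0],1],[[0,0,-0.4],[0,0,0],1],[[0,0,-0.4],[0,0,0],1],[[0,0,-0.3],[0,0,0],1],[[0,0,0],[0,0,0],1],[[0,0,0],[0,0,0],1],[[0,0,0],[0,0,0],1]]' && python3 -m pendant '[[[0,0,0],[0,0,0],-1],[[0,0,0],[0,0,0],-1],[[0,0,0],[0,0,0],-1],[[0,0,0],[0,0,0],-1],[[0,0,0],[0,0,0],-1],[[0,0,0],[0,0,0],-1],[[0,0,0],[0,0,0],-1],[[0,0,0],[0,0,0],-1],[[0,0,0],[0,0,0],-1],[[0,0,0],[0,0,0],-1]]'
```

```text
time: 2.7
tool_pos: [483.3, 307.2, 67.3]
tcp_rot: [3.141, 0.001, -2.973]
contact_force: [0.3, -0.3, -0.6]
grip_width: 91.9
finger_force: 0.0
time: 3.53
tool_pos: [483.0, 307.8, 67.0]
tcp_rot: [3.14, 0.001, -2.974]
contact_force: [0.6, 6.1, -3.6]
grip_width: 29.6
finger_force: 28.4
```

```bash
python3 -m pendant '[[[0,0,0.2],[0,0,0],-1],[[0,0,0.5],[0,0,0],-1],[[0,0,0.6],[0,0,0],-1],[[0,0,0.6],[0,0,0],-1],[[0,0,0.6],[0,0,0],-1],[[0,0,0.6],[0,0,0],-1],[[0,0,0.5],[0,0,0],-1],[[0,0,0.2],[0,0,0],-1],[[0,0,0],[0,0,0],-1],[[0,0,0],[0,0,0],-1]]'
python3 - <<'E'
from h import *
c=[(485,224),(638,124),(736,273),(582,373)]
w=np.array([ray("top",(80+(u+.5)/3.3,175+(v+.5)/3.3),14)[:2] for u,v in c]);print(w,w.mean(0))
E
```

```text
time: 4.37
tool_pos: [482.4, 306.7, 179.9]
tcp_rot: [-3.141, -0.001, -2.973]
contact_force: [-0.2, -0.3, -6.0]
grip_width: 29.9
finger_force: 30.0
[[ 563.73039359   58.53352913]
 [ 638.57810217  -51.39288817]
 [ 528.85481286 -124.52790402]
 [ 455.86981455  -14.67791518]] [546.75828079 -33.01629456]
```

```bash
python3 -m pendant '[[[0.16,-0.4,0],[0,0,0.2],-1],[[0.16,-0.8,0],[0,0,0.35],-1],[[0.16,-0.8,0],[0,0,0.35],-1],[[0.16,-0.8,0],[0,0,0.35],-1],[[0.16,-0.8,0],[0,0,0.35],-1],[[0.16,-0.8,0],[0,0,0.35],-1],[[0.16,-0.8,0],[0,0,0.35],-1],[[0.16,-0.8,0],[0,0,0.35],-1],[[0.16,-0.8,0],[0,0,0.35],-1],[[0.16,-0.8,0],[0,0,0.35],-1]]' && python3 -m pendant '[[[0.16,-0.8,0],[0,0,0.15],-1],[[0.16,-0.8,0],[0,0,0],-1],[[0.16,-0.8,0],[0,0,0],-1],[[0.07,-0.8,0],[0,0,0],-1],[[0,-0.4,0],[0,0,0],-1],[[0,-0.1,0],[0,0,0],-1],[[0,0,0],[0,0,0],-1],[[0,0,0],[0,0,0],-1],[[0,0,0],[0,0,0],-1],[[0,0,0],[0,0,0],-1]]'
```

```text
time: 5.2
tool_pos: [530.0, 77.8, 179.1]
tcp_rot: [3.14, -0.003, -2.569]
contact_force: [-0.3, 0.5, -5.2]
grip_width: 30.0
finger_force: 30.0
time: 6.03
tool_pos: [547.2, -30.8, 180.6]
tcp_rot: [3.141, -0.0, -2.552]
contact_force: [1.0, 0.2, -5.4]
grip_width: 29.7
finger_force: 30.0
```

```bash
python3 -m pendant '[[[0,-0.04,-0.3],[0,0,0],-1],[[0,0,-0.3],[0,0,0],-1],[[0,0,-0.2],[0,0,0],-1],[[0,0,-0.2],[0,0,0],-1],[[0,0,-0.1],[0,0,0],-1],[[0,0,-0.1],[0,0,0],-1],[[0,0,0],[0,0,0],-1],[[0,0,0],[0,0,0],-1],[[0,0,0],[0,0,0],-1],[[0,0,0],[0,0,0],-1]]';python3 - <<'E'
from h import *
a=bot.capture("scene");b=bot.capture("top")
a=cv2.resize(a[180:280,325:425],None,fx=4,fy=4,interpolation=cv2.INTER_CUBIC);b=cv2.resize(b[200:300,215:315],None,fx=4,fy=4,interpolation=cv2.INTER_CUBIC)
cv2.imwrite("pics/press.png",np.hstack([b,a]))
E
```

```text
time: 6.87
tool_pos: [547.6, -33.2, 145.1]
tcp_rot: [-3.141, 0.001, -2.553]
contact_force: [-0.0, 0.3, -5.5]
grip_width: 29.8
finger_force: 30.0
```

View pics/press.png

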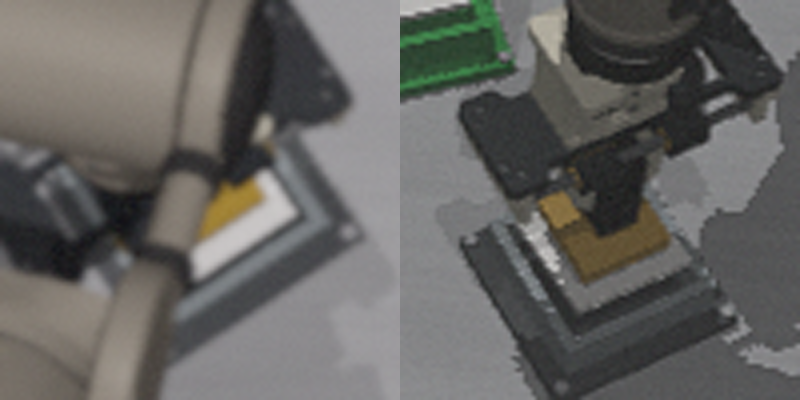

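The brass foot sits squarely above and aligned with the white plate, at scene-crop (610,240). Pressing slowly.

```bash
python3 -m pendant '[[[0,0.02,-0.1],[0,0,0],-1],[[0,0,-0.1],[0,0,0],-1],[[0,0,-0.1],[0,0,0],-1],[[0,0,-0.1],[0,0,0],-1],[[0,0,-0.1],[0,0,0],-1],[[0,0,-0.1],[0,0,0],-1],[[0,0,0],[0,0,0],-1],[[0,0,0],[0,0,0],-1],[[0,0,0],[0,0,0],-1],[[0,0,0],[0,0,0],-1]]' && python3 -m pendant '[[[0,0,-0.05],[0,0,0],-1],[[0,0,-0.05],[0,0,0],-1],[[0,0,-0.05],[0,0,0],-1],[[0,0,-0.05],[0,0,0],-1],[[0,0,-0.05],[0,0,0],-1],[[0,0,-0.05],[0,0,0],-1],[[0,0,0],[0,0,0],-1],[[0,0,0],[0,0,0],-1],[[0,0,0],[0,0,0],-1],[[0,0,0],[0,0,0],-1]]'
```

```text
time: 7.8
tool_pos: [547.7, -32.6, 127.1]
tcp_rot: [-3.141, 0.001, -2.553]
contact_force: [2.3, 1.6, -1.6]
grip_width: 29.9
finger_force: 30.0
time: 8.63
tool_pos: [547.7, -32.6, 118.0]
tcp_rot: [-3.141, 0.001, -2.553]
contact_force: [2.9, 0.7, 0.3]
grip_width: 29.6
finger_force: 30.0
```

```bash
python3 -m pendant '[[[0,0,-0.05],[0,0,0],-1],[[0,0,-0.05],[0,0,0],-1],[[0,0,-0.03],[0,0,0],-1],[[0,0,0],[0,0,0],-1],[[0,0,0],[0,0,0],-1],[[0,0,0],[0,0,0],-1],[[0,0,0],[0,0,0],-1],[[0,0,0],[0,0,0],-1],[[0,0,0],[0,0,0],-1],[[0,0,0],[0,0,0],-1]]'
```

```text
time: 9.47
tool_pos: [547.7, -32.6, 114.6]
tcp_rot: [-3.141, 0.001, -2.553]
contact_force: [1.5, 2.2, 7.8]
grip_width: 29.6
finger_force: 30.0
```

```bash
python3 -m pendant '[[[0,0,-0.03],[0,0,0],-1],[[0,0,-0.03],[0,0,0],-1],[[0,0,0],[0,0,0],-1],[[0,0,0],[0,0,0],-1],[[0,0,0],[0,0,0],-1],[[0,0,0],[0,0,0],-1],[[0,0,0],[0,0,0],-1],[[0,0,0],[0,0,0],-1],[[0,0,0],[0,0,0],-1],[[0,0,0],[0,0,0],-1]]'
```

```text
time: 10.3
tool_pos: [547.8, -32.6, 114.4]
tcp_rot: [-3.14, 0.001, -2.553]
contact_force: [-2.3, 2.4, 18.9]
grip_width: 29.8
finger_force: 30.0
```

At the stop with about 24 N on the plate. Holding, then lifting slowly.

```bash
python3 -m pendant '[[[0,0,0],[0,0,0],-1],[[0,0,0],[0,0,0],-1],[[0,0,0],[0,0,0],-1],[[0,0,0],[0,0,0],-1],[[0,0,0],[0,0,0],-1],[[0,0,0],[0,0,0],-1],[[0,0,0],[0,0,0],-1],[[0,0,0],[0,0,0],-1],[[0,0,0],[0,0,0],-1],[[0,0,0],[0,0,0],-1]]' && python3 -m pendant '[[[0,0,0.1],[0,0,0],-1],[[0,0,0.1],[0,0,0],-1],[[0,0,0.1],[0,0,0],-1],[[0,0,0.1],[0,0,0],-1],[[0,0,0.1],[0,0,0],-1],[[0,0,0.1],[0,0,0],-1],[[0,0,0.1],[0,0,0],-1],[[0,0,0.1],[0,0,0],-1],[[0,0,0.1],[0,0,0],-1],[[0,0,0.1],[0,0,0],-1]]' && python3 -m pendant '[[[0,0,0.2],[0,0,0],-1],[[0,0,0.4],[0,0,0],-1],[[0,0,0.5],[0,0,0],-1],[[0,0,0.5],[0,0,0],-1],[[0,0,0],[0,0,0],-1],[[0,-0.3,0],[0,0,0],-1],[[0,-0.7,0],[0,0,0],-1],[[0,-0.8,0],[0,0,0],-1],[[0,-0.8,0],[0,0,0],-1],[[0,-0.8,0],[0,0,0],-1]]'
python3 - <<'E'
from h import *
t=cv2.imread("pics/top0.png");m=(cv2.cvtColor(t,cv2.COLOR_BGR2GRAY)[215:280,340:405]<45).astype(np.uint8)
cs,_=cv2.findContours(m,cv2.RETR_EXTERNAL,cv2.CHAIN_APPROX_NONE);c=max(cs,key=cv2.contourArea)
(u,v),r=cv2.minEnclosingCircle(c);print(u+340,v+215,r,ray("top",(u+340,v+215),6))
E
```

```text
time: 11.13
tool_pos: [547.8, -32.6, 114.4]
tcp_rot: [-3.14, 0.002, -2.553]
contact_force: [-2.5, 2.6, 19.3]
grip_width: 29.8
finger_force: 30.0
time: 11.97
tool_pos: [546.7, -32.6, 141.8]
tcp_rot: [3.14, -0.001, -2.553]
contact_force: [-0.5, -0.0, -5.6]
grip_width: 30.0
finger_force: 30.0
time: 12.8
tool_pos: [546.5, -135.9, 188.6]
tcp_rot: [3.14, -0.002, -2.553]
contact_force: [1.3, -0.4, -5.3]
grip_width: 29.8
finger_force: 30.0
371.76984214782715 247.82539749145508 25.32379913330078 [ 555.20971414 -289.35290596    6.        ]
```

```bash
python3 -m pendant '[[[0.1,-0.8,0],[0,0,0],-1],[[0.1,-0.8,0],[0,0,0],-1],[[0.1,-0.8,0],[0,0,0],-1],[[0,-0.8,0],[0,0,0],-1],[[0,-0.8,0],[0,0,0],-1],[[0,-0.7,0],[0,0,0],-1],[[0,-0.4,0],[0,0,0],-1],[[0,0,0],[0,0,0],-1],[[0,0,0],[0,0,0],-1],[[0,0,0],[0,0,0],-1]]';python3 - <<'E'
from h import *
a=bot.capture("scene");b=bot.capture("top");cv2.imwrite("pics/t2.png",b);cv2.imwrite("pics/s2.png",a)
g=lambda i:cv2.inRange(cv2.cvtColor(i,cv2.COLOR_BGR2GRAY),165,255)
print("plate",rect("top",g(b),(225,210,305,290),62),rect("scene",g(a),(340,215,410,275),62))
c=lambda i,x,y:cv2.resize(i[y:y+100,x:x+100],None,fx=4,fy=4,interpolation=cv2.INTER_CUBIC)
cv2.imwrite("pics/m.png",np.hstack([c(a,325,190),c(a,235,170)]))
E
```

```text
time: 13.63
tool_pos: [556.0, -286.7, 189.3]
tcp_rot: [3.14, -0.0, -2.553]
contact_force: [-0.3, -0.0, -4.9]
grip_width: 29.7
finger_force: 30.0
plate [557.4 -23.8  63.9  87.8  34.7] [558.6 -22.8  60.9  86.4  34.5]
```

View pics/m.png

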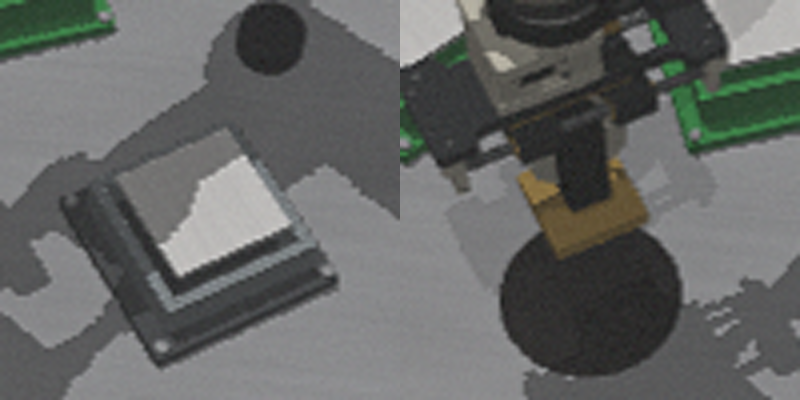

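The plate has sprung back up and looks level, partly in shadow, and the tamper hangs upright above the mat. Lowering.

```bash
python3 -m pendant '[[[0,-0.07,-0.3],[0,0,0],-1],[[0,0,-0.6],[0,0,0],-1],[[0,0,-0.6],[0,0,0],-1],[[0,0,-0.6],[0,0,0],-1],[[0,0,-0.6],[0,0,0],-1],[[0,0,-0.5],[0,0,0],-1],[[0,0,-0.3],[0,0,0],-1],[[0,0,-0.1],[0,0,0],-1],[[0,0,0],[0,0,0],-1],[[0,0,0],[0,0,0],-1]]' && python3 -m pendant '[[[0,0,-0.05],[0,0,0],-1],[[0,0,-0.05],[0,0,0],-1],[[0,0,-0.03],[0,0,0],-1],[[0,0,0],[0,0,0],-1],[[0,0,0],[0,0,0],-1],[[0,0,0],[0,0,0],-1],[[0,0,0],[0,0,0],-1],[[0,0,0],[0,0,0],-1],[[0,0,0],[0,0,0],-1],[[0,0,0],[0,0,0],-1]]'
```

```text
time: 14.57
tool_pos: [556.9, -289.8, 82.7]
tcp_rot: [-3.141, 0.0, -2.553]
contact_force: [-0.0, -0.6, -4.7]
grip_width: 29.8
finger_force: 30.0
time: 15.4
tool_pos: [556.4, -289.7, 78.2]
tcp_rot: [3.142, 0.0, -2.553]
contact_force: [-0.4, -0.0, -5.7]
grip_width: 30.0
finger_force: 30.0
```

```bash
python3 -m pendant '[[[0,0,-0.05],[0,0,0],-1],[[0,0,-0.05],[0,0,0],-1],[[0,0,-0.04],[0,0,0],-1],[[0,0,-0.03],[0,0,0],-1],[[0,0,0],[0,0,0],-1],[[0,0,0],[0,0,0],-1],[[0,0,0],[0,0,0],-1],[[0,0,0],[0,0,0],-1],[[0,0,0],[0,0,0],-1],[[0,0,0],[0,0,0],-1]]'
```

```text
time: 16.23
tool_pos: [556.4, -289.7, 73.0]
tcp_rot: [3.141, 0.0, -2.553]
contact_force: [-0.5, -0.4, -6.3]
grip_width: 29.7
finger_force: 30.0
```

```bash
python3 -m pendant '[[[0,0,-0.03],[0,0,0],-1],[[0,0,-0.02],[0,0,0],-1],[[0,0,0],[0,0,0],-1],[[0,0,0],[0,0,0],-1],[[0,0,0],[0,0,0],-1],[[0,0,0],[0,0,0],-1],[[0,0,0],[0,0,0],-1],[[0,0,0],[0,0,0],-1],[[0,0,0],[0,0,0],-1],[[0,0,0],[0,0,0],-1]]'
```

```text
time: 17.07
tool_pos: [556.4, -289.8, 72.8]
tcp_rot: [-3.141, 0.0, -2.553]
contact_force: [-4.0, 1.6, 6.2]
grip_width: 30.1
finger_force: 30.0
```

Standing on the mat. Releasing, then lifting away.

```bash
python3 -m pendant '[[[0,0,0],[0,0,0],0.3],[[0,0,0],[0,0,0],0.6],[[0,0,0],[0,0,0],1],[[0,0,0],[0,0,0],1],[[0,0,0],[0,0,0],1],[[0,0,0],[0,0,0],1],[[0,0,0],[0,0,0],1],[[0,0,0],[0,0,0],1],[[0,0,0],[0,0,0],1],[[0,0,0],[0,0,0],1]]' && python3 -m pendant '[[[0,0,0.3],[0,0,0],1],[[0,0,0.6],[0,0,0],1],[[0,0,0.8],[0,0,0],1],[[0,0,0.8],[0,0,0],1],[[0,0,0.8],[0,0,0],1],[[0,0,0.8],[0,0,0],1],[[0,-0.2,0.8],[0,0,0],1],[[-0.3,-0.4,0.2],[0,0,0],1],[[-0.6,-0.6,0],[0,0,0],1],[[-0.6,-0.6,0],[0,0,0],1]]' && python3 -m pendant '[[[-0.6,-0.6,0],[0,0,0],1],[[-0.6,-0.6,0],[0,0,0],1],[[-0.6,-0.6,0],[0,0,0],1],[[-0.6,-0.6,0],[0,0,0],1],[[-0.3,-0.6,0],[0,0,0],1],[[0,-0.6,0],[0,0,0],1],[[0,0,0],[0,0,0],1],[[0,0,0],[0,0,0],1],[[0,0,0],[0,0,0],1],[[0,0,0],[0,0,0],1]]';python3 - <<'E'
from h import *
a=bot.capture("scene");b=bot.capture("top")
print(bot.get_obs()["tool_pos"])
g=lambda i:cv2.inRange(cv2.cvtColor(i,cv2.COLOR_BGR2GRAY),150,255)
print("plate",rect("top",g(b),(225,210,305,290),62),rect("scene",g(a),(340,215,410,275),62))
# plate corners in both views -> stereo
def quad(n,i,roi):
    x0,y0,x1,y1=roi;cs,_=cv2.findContours(g(i)[y0:y1,x0:x1],cv2.RETR_EXTERNAL,cv2.CHAIN_APPROX_NONE);c=max(cs,key=cv2.contourArea)
    q=cv2.minEnclosingTriangle(c) if 0 else cv2.approxPolyDP(cv2.convexHull(c),6,True).reshape(-1,2)
    return q+np.array([x0,y0])
print(quad("top",b,(225,210,305,290)).tolist(),quad("scene",a,(340,215,410,275)).tolist())
h=lambda i:cv2.inRange(cv2.cvtColor(i,cv2.COLOR_BGR2HSV),(12,130,70),(32,255,255))
print("foot",rect("top",h(b),(335,215,410,285),20))
c=lambda i,x,y:cv2.resize(i[y:y+100,x:x+100],None,fx=4,fy=4,interpolation=cv2.INTER_CUBIC)
cv2.imwrite("pics/end.png",np.vstack([np.hstack([c(a,325,190),c(a,235,180)]),np.hstack([c(b,215,200),c(b,325,200)])])[:, :])
im=cv2.imread("pics/end.png");cv2.imwrite("pics/end.png",cv2.resize(im,(600,600)))
E
```

```text
time: 17.9
tool_pos: [556.4, -289.7, 71.5]
tcp_rot: [3.141, -0.0, -2.553]
contact_force: [0.1, 0.4, -0.3]
grip_width: 89.9
finger_force: 0.0
time: 18.73
tool_pos: [510.8, -344.3, 225.2]
tcp_rot: [-3.14, 0.0, -2.552]
contact_force: [-0.6, 0.3, -1.4]
grip_width: 91.7
finger_force: 0.0
time: 19.57
tool_pos: [430.5, -450.8, 224.4]
tcp_rot: [3.141, 0.0, -2.553]
contact_force: [0.9, -0.8, -0.1]
grip_width: 91.8
finger_force: 0.0
[ 430.70550523 -450.85255522  224.61538693]
plate [548.2 -30.2  91.8  88.9  33.9] [547.5 -30.3  87.3  87.   33.9]
[[268, 222], [288, 252], [257, 273], [236, 242]] [[381, 222], [397, 245], [369, 258], [354, 234]]
foot [ 557.2 -288.4   70.8   71.8   34.2]
```

View pics/end.png

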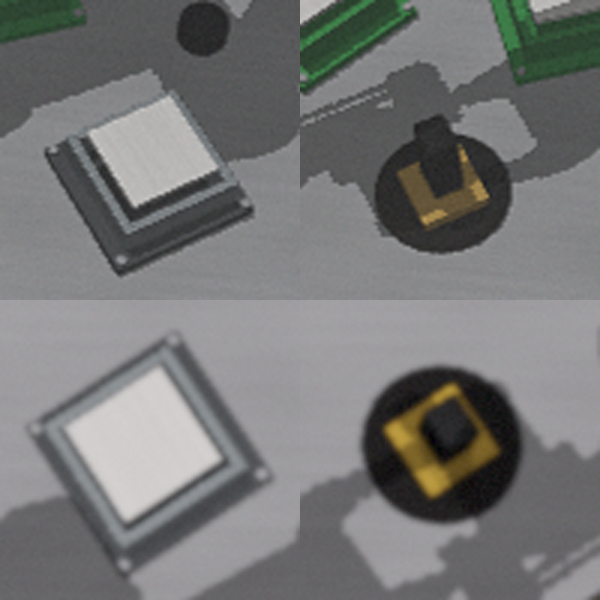

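The final view shows the plate up and square, now 87x87 mm in the scene view where tilted it was 81x86. The tamper stands upright and wholly on the mat, centre about 2 mm off, with the robot clear. Handing in.

```bash
python3 -c "
from plant import bot
print(bot.close_job())"
```

```text
the job is handed in; nothing more can be done
None
```

The job is handed in, with no verdict shown: I pressed the plate to its stop at about 24 N and held it for over a second; in the last pictures it is back up and looks level, and the tamper stands on the smaller mat, about 2 mm off centre, with the arm clear.

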